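Find the unfastened hatch of the bench socket duct and push it open

TASK

The balance is to be plugged in at the white socket duct on the bench, but only one of its four identical hatches is off its catch. With the fingertips, gently press the black ribbed pad of one hatch after another until you find the one that rocks, then push that hatch fully open against its stop so that it stays open, and draw back. Only press and push: do not pinch or lift anything, do not force the fastened hatches, and leave the loose things round the duct where they are.

Things in the scene. Friction and masses are not known exactly. Their poses are not given: they have to be found in the camera images.
- duct: white bench socket duct, fixed, 130 mm deep (x), 372 long (y), 86 high, grey end caps, four flush aluminium hatches in a row in its top. Origin: centre of its underside; x points level from its front (robot's side, where the black pads are) to its back, y along it to the robot's left, z up. Bays under the hatches: 98 x 78 mm in the clear, 71 mm of free depth below the top, parted by 8 mm bars.
- hatch_1 (a joint): Tilt of hatch 1 (left end of the row; 4 is the right end), rad: 0 = shut, flush; grows as its front edge sinks and its back edge rises; 1.36 = fully open on its stop. Every hatch is a plate 95 x 76 x 4 mm pivoted on an axis parallel to the duct's y at duct x = +18, z = 83 mm (52 mm behind and 2 mm below the pad's centre): 65.5 mm of plate lie before the axis, 29.5 mm behind.
- hatch_1_pad (a point): centre of the top face of hatch 1's black ribbed press pad (46 mm along the duct, 20 mm across), near the front edge; moves with the hatch. Shut, it lies at duct x = -34, y = 129, z = 85 mm.
- hatch_2 (a joint): Tilt of hatch 2, read as hatch_1's. Three of the four hatches (which ones differs from run to run and does not show) are propped under the front edge by a catch with a sprung rubber tip: 6 N on the pad sinks it about 2 mm, 20 N at most 5 mm (0.08 rad), and it springs back to within 1 mm. The remaining one is off its catch.
- hatch_2_pad (a point): centre of the top face of hatch 2's black ribbed press pad (46 mm along the duct, 20 mm across), near the front edge; moves with the hatch. Shut, it lies at duct x = -34, y = 43, z = 85 mm.
- hatch_3 (a joint): Tilt of hatch 3, read as hatch_1's. The unfastened hatch tilts under 2 to 4 N on its pad; its pivots are stiff, so it stays at any angle where it is left.
- hatch_3_pad (a point): centre of the top face of hatch 3's black ribbed press pad (46 mm along the duct, 20 mm across), near the front edge; moves with the hatch. Shut, it lies at duct x = -34, y = -43, z = 85 mm.
- hatch_4 (a joint): Tilt of hatch 4, read as hatch_1's. A hatch is opened by pushing its front part down and then back under the axis; the fingers go some 30 mm into the bay, before the plate.
- hatch_4_pad (a point): centre of the top face of hatch 4's black ribbed press pad (46 mm along the duct, 20 mm across), near the front edge; moves with the hatch. Shut, it lies at duct x = -34, y = -129, z = 85 mm.
- weight_1: brass-coloured knobbed calibration weight, 22 x 22 x 32 mm, standing on the bench in front of the duct; origin at the centre of its underside. Loose, to be left alone.
- weighing_glass_2: small straight glass, 38 x 38 x 59 mm, standing on the bench in front of the duct; origin at the centre of its underside. Loose, to be left alone.
- pen_1: white and green pen, 11 x 145 x 9 mm, lying in front of the balance; origin at the centre of its underside. Loose, to be left alone.
- jar_1: lidded sample jar, 42 x 42 x 62 mm, standing behind the duct; origin at the centre of its underside. Loose, to be left alone.
- jar_2: lidded sample jar, 42 x 42 x 62 mm, beside jar_1; origin at the centre of its underside. Loose, to be left alone.

How it is judged:
By the outcome, as a careful person would: the job done as asked, in the order asked, and still so for the second after the job is handed in, with the robot touching nothing.
It also fails if it takes over 48 s, if anything falls off the work surface, if the arm or the gripper's body presses on something with over 40 N, if the wrist force passes 120 N, or if a joint passes its speed limit or range.

ROBOT

A 7-joint arm with a two-finger parallel gripper is mounted at the origin on a cart in front of the work surface, level with it; the furniture and walls round the work are solid. World frame = base frame: x ahead of the robot, y to its left, z up, the work surface at z = 0. Lengths are in mm, angles in degrees, forces in N, time in s.
With the tool pointing down it reaches from about 375 to 925 mm from the base axis. Payload 3.1 kg.
Tool frame: the origin (TCP) lies midway between the tips of the shut fingers; the grasp point (between the pads) lies r.grip_depth behind it (r.grip_depth is the distance from the TCP to the grasp point, in mm); z points along the fingers, y is the line along which they close (so a half turn about z gives the same grasp; the last joint's range is limited). The gripper opens to 85 mm and grips with 20 to 120 N. Pads are 22 mm wide; open, the fingers measure 114 mm over their backs; the gripper's body (76 mm by 85 mm) begins 54 mm behind the grasp point. The pads swing forward as they close: fully open they stand 13 mm farther back than shut.
Start: joints at [62.521, 21.939, 2.515, 91.553, -1.026, 66.532, -2.859], TCP at [242.204, -603.192, 231.269] pointing down, gripper open.
Joint ranges: [-149.38, 149.38], [-23.57, 123.04], [-84.95, 90], [0, 143.3], [-89.99, 269.99], [3.08, 112.72], [-163.45, 163.45]. Speed limits (degrees/s): [159.86, 159.86, 180, 180, 180, 180, 180].

INTERFACE

Orientations are given as a 3x3 rotation matrix whose columns are the frame's x, y, z axes.
In Python, from rig import sensors, optics, r, find_in, masks_of gives the robot as it stands.
- The arm moves only by the shell command python3 -m crank 'ROWS' [FORCE]. ROWS is a JSON object whose one key "moves" holds one flat list of numbers, 7 for each row, row after row: the shift along the tool's x, y, z in units of 40 mm (1.0 is 40 mm), then the turn, a rotation vector about the tool's x, y, z in units of 5 degrees (1.0 is 5 degrees), then the opening, from 0 (shut) to 1 (fully open). A call has exactly 5 rows; each row is the pose to reach, as a shift and turn from the pose commanded when the call began, along the tool's axes at that moment; what a row does not reach only later rows make up. A row lasts 1/10 s, in which the tool goes at most 50 mm and 8.59 degrees, less where a joint would pass 70% of its speed; a pose out of reach is approached as far as the arm can. A call with a gripper value outside its range is refused whole. The fingers move at their own pace and stop on an object; FORCE is the grip in N (left out, the last holds). Time passes only in rows, so rows that repeat a pose let the fingers close, or fill a call up. It gives the time, the measured TCP pose, the force, the opening and the grip force at its end, in the units of the state.
- sensors.get_state(): the state, without advancing time (a new reading comes with each control period).
- optics.snapshot(name): name is "side" or "top" or "wrist"; returns a dict with "image" (400x640x3 uint8, red, green, blue), "intrinsics" (3x3 intrinsics, pixels), "R" (3x3) and "t" (3): a world point X has camera coordinates R X + t. Camera axes: x right, y down, z forward; pixel columns grow to the right and rows downward; lengths in mm; the calibration is good to about 2 mm. A picture is of the moment at which its call begins. There is no depth.
- r.finish_job(): hands the job in; it is judged then, once.
Trained networks look in a picture, given as the dict that the camera call returned (one of the last four; its "shot" number tells which), for a name from the list of things; names that differ only in an ending like _2 or _b are one class to them, and where a whole thing is asked for, a point or a joint stands for the part that bears it (a point fixed in the world has none). Each returns a list of dicts, best first, with "confidence" (0 to 1); they miss things now and then, are a little off and sometimes report something else, mostly with a low value. They report only what shows in the picture. A call takes as long as a camera call.
- find_in(picture, label): "rect" ([left, top, right, bottom] in pixels, round what is visible of it).
- masks_of(picture, label): "region" (400x640 bool, what is visible of it) and "rect" ([left, top, right, bottom] in pixels, round what is visible of it).
The state is a dict: "t": time; "joint_positions": joint angles; "dq": joint speeds; "tau": joint torques, N m; "ee_pos": TCP position; "ee_rot": TCP orientation; "contact_force": force on the tool from outside, world axes, zero at the start; "ft_torque": the same for the moment, N m; "finger_gap": opening from 0.0 (shut) to 1.0 (fully open); "grasp_force": force on a finger pad.
Only numpy, scipy, OpenCV 4.12 (cv2) and the standard library are available. Lean on these libraries where they do the work, as an engineer would, in place of code of your own. Each camera call takes 0.05 s, during which the arm holds its last target. There are 200 camera calls.

## Working session

There is one attempt and no reset: what is moved stays moved. The work goes in short steps, Python scripts to look and compute and a shell command to move; the robot and the scene stay as the last step left them, time stands still between calls to the robot, and variables do not carry over. Pictures are saved under pics/ and viewed, at most 10 in all, crops included, and the job is handed in when it is done.

```bash
mkdir -p pics; cat > h.py <<'E'
import numpy as np, cv2
from rig import sensors, optics, r, find_in, masks_of
def shot(n,name):
    p=optics.snapshot(n); cv2.imwrite(f'pics/{name}.png',cv2.cvtColor(p['image'],cv2.COLOR_RGB2BGR)); return p
def onplane(p,uv,z):
    K,R,t=map(np.array,(p['intrinsics'],p['R'],p['t']))
    d=R.T@np.linalg.inv(K)@np.array([uv[0],uv[1],1.]); c=-R.T@t
    return c+d*(z-c[2])/d[2]
def proj(p,X):
    K,R,t=map(np.array,(p['intrinsics'],p['R'],p['t'])); q=K@(R@np.array(X)+t); return q[:2]/q[2]
E
python3 - <<'E'
from h import *
s=sensors.get_state(); print(s['ee_pos'],np.round(s['ee_rot'],3).tolist(),s['contact_force'],r.grip_depth,s['t'])
for n in('top','side'):
    p=shot(n,n+'0')
    print(n,np.round(-np.array(p['R']).T@p['t']))
    for l in('duct','hatch_1_pad','hatch_1','weight_1','weighing_glass_2','pen_1','jar_1'):
        for m in masks_of(p,l)[:5]:
            ys,xs=np.nonzero(m['region']); c=(xs.mean(),ys.mean())
            z=85 if 'h_' in l else 86 if l=='duct' else 30
            print(l,round(m['confidence'],2),np.round(m['rect']),np.round(c,1),np.round(onplane(p,c,z),1))
E
```

```text
[ 241.82834181 -602.31985155  229.88339723] [[0.928, 0.373, -0.001], [0.373, -0.928, 0.002], [-0.0, -0.003, -1.0]] [-0.77222874  0.48588461 -0.34922017] 18.700000000000003 0.0
top [ 449.   31. 1058.]
duct 0.63 [220. 175. 381. 239.] [301.  209.2] [539.7 108.6  86. ]
hatch_1_pad 0.94 [230. 183. 264. 228.] [247.2 205.8] [547.5 239.   85. ]
hatch_1 0.89 [230. 184. 261. 225.] [246.7 206. ] [546.9 240.2  85. ]
hatch_1 0.78 [264. 189. 301. 227.] [282.4 207.9] [542.8 153.7  85. ]
hatch_1 0.76 [301. 190. 332. 232.] [318.1 209.6] [538.8  67.7  85. ]
hatch_1 0.56 [339. 191. 371. 232.] [354.  211.3] [535.3 -18.3  85. ]
hatch_1 0.44 [219. 177. 378. 239.] [300.6 209.1] [540.1 109.7  85. ]
weight_1 0.65 [247. 247. 256. 254.] [251.5 247.5] [447.4 236.8  30. ]
weighing_glass_2 0.47 [314. 245. 330. 262.] [322.  253.1] [434.9  59.2  30. ]
pen_1 0.51 [418. 250. 458. 285.] [437.9 267. ] [ 402.9 -227.2   30. ]
jar_1 0.65 [346. 123. 365. 142.] [352.3 132.7] [743.9 -17.2  30. ]
jar_1 0.58 [361. 116. 377. 137.] [369.4 126.5] [760.3 -61.4  30. ]
side [422. 914. 607.]
duct 0.92 [286. 176. 362. 286.] [326.7 232
[... 243 characters left out ...]
 0.97 [317. 194. 354. 209.] [333.8 201.8] [539.1  67.4  85. ]
hatch_1 0.97 [321. 183. 357. 196.] [339.5 186.7] [534.3 -18.5  85. ]
hatch_1 0.92 [296. 229. 341. 253.] [320.2 240.1] [547.1 241.4  85. ]
hatch_1 0.8 [310. 210. 349. 229.] [327.5 219.3] [543.3 153.8  85. ]
weight_1 0.67 [360. 264. 367. 276.] [362.  266.8] [446.6 257.4  30. ]
weighing_glass_2 0.84 [366. 204. 384. 231.] [371.5 218.2] [434.7  51.5  30. ]
weighing_glass_2 0.32 [308. 207. 351. 231.] [327.7 219.3] [555.5  73.9  30. ]
pen_1 0.63 [372. 174. 393. 186.] [381.3 181. ] [ 413.9 -174.    30. ]
jar_1 0.61 [265. 182. 276. 187.] [270.  182.8] [ 777.3 -112.1   30. ]
jar_1 0.49 [266. 186. 280. 208.] [273.3 196. ] [742.5 -30.2  30. ]
```

```bash
python3 - <<'E'
import cv2
a=cv2.imread('pics/top0.png')[90:310,180:500]; b=cv2.imread('pics/side0.png')[100:300,220:460]
cv2.imwrite('pics/v1.png',cv2.resize(a,None,fx=2.5,fy=2.5,interpolation=2)); cv2.imwrite('pics/v2.png',cv2.resize(b,None,fx=3,fy=3,interpolation=2))
E
```

```text
(no output)
```

View pics/v1.png

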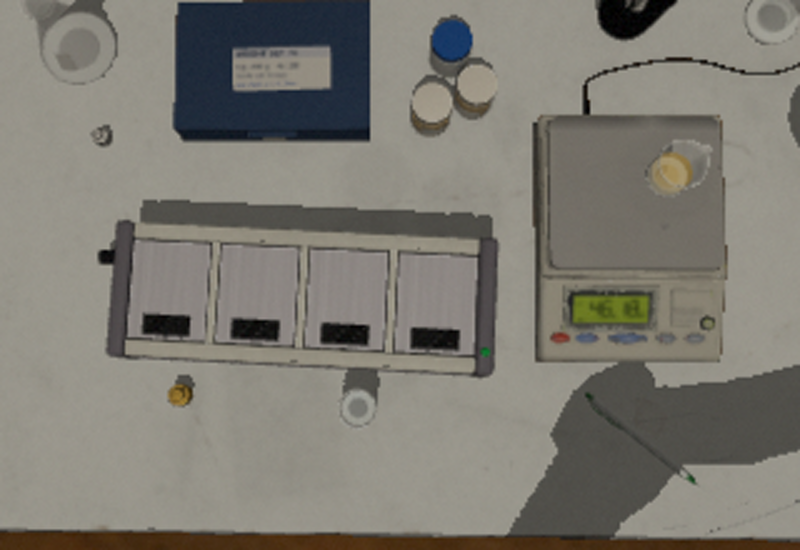

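View pics/v2.png

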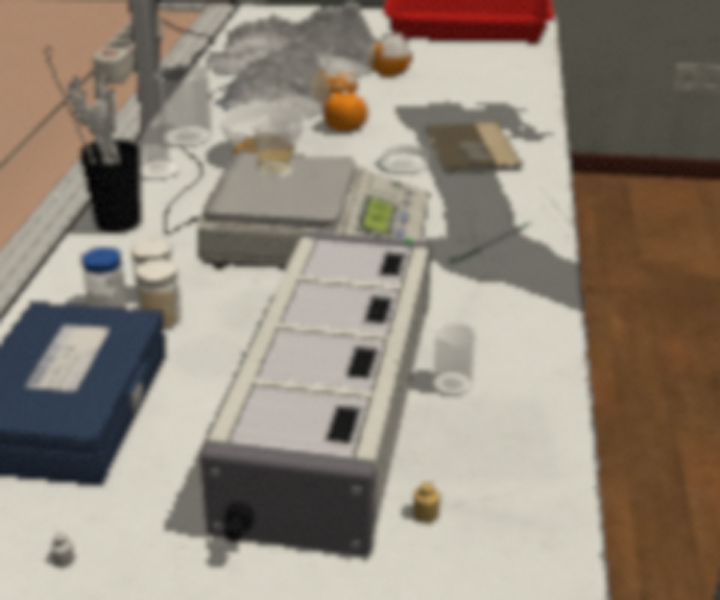

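```bash
cat >> h.py <<'E'
from scipy.spatial.transform import Rotation as Ro
def goal(D,X,tilt=0):
    "print tool-frame shift/turn to duct point X; D=(ox,oy,yaw deg)"
    s=sensors.get_state(); R=np.array(s['ee_rot']); W=Ro.from_euler('z',D[2],degrees=True).as_matrix()
    P=W@np.array(X,float)+[D[0],D[1],0]
    T=W@Ro.from_euler('y',tilt,degrees=True).as_matrix()@np.diag([1,-1,-1.])
    print('world',P.round(1),'shift',(R.T@(P-s['ee_pos'])/40).round(3),'turn',(Ro.from_matrix(R.T@T).as_rotvec(degrees=True)/5).round(3))
def now(D):
    s=sensors.get_state(); W=Ro.from_euler('z',D[2],degrees=True).as_matrix()
    print('t',round(s['t'],2),'duct xyz',(W.T@(np.array(s['ee_pos'])-[D[0],D[1],0])).round(1),'F',np.round(s['contact_force'],1),'M',np.round(s['ft_torque'],2),'gap',s['finger_gap'])
E
python3 - <<'E'
from h import *
p=optics.snapshot('top')
H=np.array([[547,240],[543,154],[539,67.8],[534.8,-18.4]])
yaw=-np.degrees(np.arctan2(H[0,0]-H[3,0],H[0,1]-H[3,1])); D=(*H.mean(0),yaw); print(D)
W=Ro.from_euler('z',yaw,degrees=True).as_matrix()
g=cv2.cvtColor(p['image'],cv2.COLOR_RGB2GRAY)
for y in(129,43,-43,-129):
    X=W@[-34,y,85]+[D[0],D[1],0]; u=proj(p,X); c=np.round(u).astype(int)
    w=g[c[1]-12:c[1]+13,c[0]-16:c[0]+17]<50
    ys,xs=np.nonzero(w); uv=(xs.mean()+c[0]-16,ys.mean()+c[1]-12)
    Q=W.T@(onplane(p,uv,85)-[D[0],D[1],0]); print(X.round(1),u.round(1),np.round(uv,1),w.sum(),Q.round(1))
goal(D,[-34,-129,150])
E
```

```text
(np.float64(540.95), np.float64(110.85000000000001), np.float64(-2.703133943184872))
[513.1 241.3  85. ] [245.8 220. ] [245.4 219.3] 149 [-32.3 130.1  85. ]
[509.  155.4  85. ] [281.4 221.9] [282.  221.3] 139 [-32.4  41.7  85. ]
[505.   69.5  85. ] [317.2 223.8] [317.8 223.1] 136 [-32.4 -44.2  85. ]
[500.9 -16.4  85. ] [353.3 225.6] [353.9 225. ] 142 [ -32.3 -130.3   85. ]
world [500.9 -16.4 150. ] shift [ 11.468 -11.204   2.032] turn [ 1.000e-03 -0.000e+00  4.916e+00]
```

```bash
sed -i '/^def goal/i D=(541.7,110.3,-2.7)' h.py
python3 -m crank '{"moves":[0.6,-0.6,0,0,0,0.9,0, 1.4,-1.4,0,0,0,1.9,0, 2.2,-2.2,0,0,0,2.9,0, 3.0,-2.9,0,0,0,3.9,0, 3.8,-3.7,0,0,0,4.92,0]}' 
python3 -c "
from h import *
goal(D,[-34,-129,150]);now(D)"
```

```text
t: 1.35
ee_pos: [328.9, -407.9, 231.6]
ee_rot: [[0.999, -0.052, 0.001], [-0.051, -0.999, -0.001], [0.001, 0.001, -1.0]]
contact_force: [0.5, 0.2, 0.5]
finger_gap: 0.144
grasp_force: 0.0
world [501.7 -17.  150. ] shift [ 3.809 -9.986  2.035] turn [ 0.009 -0.009 -0.05 ]
t 1.35 duct xyz [-188.2 -527.7  231.6] F [0.5 0.2 0.5] M [-0.01 -0.05 -0.03] gap 0.14413639563454064
```

```bash

python3 -m crank '{"moves":[0.2,-1.15,0,0,0,0,0, 0.5,-2.3,0.1,0,0,0,0, 0.9,-3.4,0.3,0,0,0,0, 1.4,-4.4,0.5,0,0,0,0, 1.9,-5.4,0.7,0,0,0,0]}' >/dev/null
python3 -m crank '{"moves":[0.45,-1.1,0.3,0,0,0,0, 0.9,-2.2,0.6,0,0,0,0, 1.35,-3.3,0.9,0,0,0,0, 1.8,-4.3,1.2,0,0,0,0, 1.9,-4.6,1.33,0,0,0,0]}' 
python3 -c "
from h import *
goal(D,[-34,-129,92]);now(D)"
```

```text
t: 2.35
ee_pos: [500.6, -10.5, 149.9]
ee_rot: [[0.999, -0.039, 0.002], [-0.039, -0.999, 0.003], [0.001, -0.003, -1.0]]
contact_force: [-0.3, 0.5, 0.5]
finger_gap: -0.005
grasp_force: 0.0
world [501.7 -17.   92. ] shift [0.032 0.166 1.446] turn [-0.04  -0.016  0.089]
t 2.35 duct xyz [ -35.4 -122.6  149.9] F [-0.3  0.5  0.5] M [-0.01  0.02 -0.01] gap -0.004760808724496551
```

```bash

python3 -m crank '{"moves":[0,0.1,0.6,0,0,0,0, 0.03,0.16,1.1,0,0,0,0, 0.03,0.16,1.4,0,0,0,0, 0.03,0.16,1.45,0,0,0,0, 0.03,0.16,1.45,0,0,0,0]}' >/dev/null
python3 -c "
from h import *
now(D);p=shot('top','v3a');q=shot('wrist','v3b')
W=Ro.from_euler('z',D[2],degrees=True).as_matrix()
for pp in(p,q): print([proj(pp,W@[-34,y,85]+[D[0],D[1],0]).round() for y in(-43,-129)])
a=cv2.imread('pics/v3b.png');cv2.imwrite('pics/v3.png',np.hstack([cv2.resize(a,(480,300)),cv2.resize(cv2.imread('pics/v3a.png')[150:270,290:410],(300,300))]))"
```

```text
t 2.85 duct xyz [ -35.5 -135.5   92.2] F [ 0.8  0.5 -0.5] M [ 0.07 -0.02  0.04] gap -8.864279630861832e-05
[array([317., 223.]), array([354., 225.])]
[array([125., 259.]), array([304., 259.])]
```

View pics/v3.png

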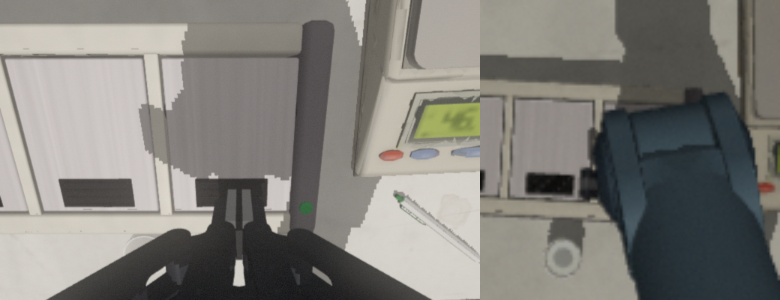

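```bash

python3 -m crank '{"moves":[0.03,-0.14,0.08,0,0,0,0, 0.03,-0.14,0.15,0,0,0,0, 0.03,-0.14,0.18,0,0,0,0, 0.03,-0.14,0.21,0,0,0,0, 0.03,-0.14,0.21,0,0,0,0]}' >/dev/null
python3 -c "
from h import *
now(D)"
```

```text
t 3.45 duct xyz [ -34.3 -129.6   83.7] F [ 0.3 -0.2 -0.1] M [ 0.06 -0.03 -0.05] gap 0.001607470038120384
```

Not yet touching; go on in small steps.

```bash

python3 -m crank '{"moves":[0,0,0.02,0,0,0,0, 0,0,0.03,0,0,0,0, 0,0,0.04,0,0,0,0, 0,0,0.05,0,0,0,0, 0,0,0.05,0,0,0,0]}' >/dev/null
python3 -c "
from h import *
now(D)"
python3 -m crank '{"moves":[0,0,0.01,0,0,0,0, 0,0,0.03,0,0,0,0, 0,0,0.04,0,0,0,0, 0,0,0.05,0,0,0,0, 0,0,0.05,0,0,0,0]}' >/dev/null
python3 -c "
from h import *
now(D)"
```

```text
t 3.95 duct xyz [ -34.2 -129.8   81.7] F [-0.9  0.2  1.8] M [ 0.19 -0.03 -0.01] gap 0.0007935345113534799
t 4.45 duct xyz [ -34.2 -129.9   79.7] F [0.8 0.9 1.7] M [ 0.1  -0.09  0.  ] gap 0.0006775526461058649
```

```bash

python3 -m crank '{"moves":[0,0,0.01,0,0,0,0, 0,0,0.03,0,0,0,0, 0,0,0.04,0,0,0,0, 0,0,0.05,0,0,0,0, 0,0,0.05,0,0,0,0]}' >/dev/null
python3 -c "
from h import *
now(D)"
```

```text
t 4.95 duct xyz [ -34.2 -130.    77.7] F [0.7 0.2 0.6] M [ 0.09 -0.1  -0.02] gap -0.0019165923263436818
```

```bash

python3 -m crank '{"moves":[0,0,0.02,0,0,0,0, 0,0,0.04,0,0,0,0, 0,0,0.06,0,0,0,0, 0,0,0.08,0,0,0,0, 0,0,0.08,0,0,0,0]}' >/dev/null
python3 -c "
from h import *
now(D);q=shot('wrist','v4b');s=shot('side','v4a');now(D)
cv2.imwrite('pics/v4.png',np.hstack([cv2.resize(cv2.imread('pics/v4b.png')[100:400,160:480],(480,450),interpolation=2),cv2.resize(cv2.imread('pics/v4a.png')[160:270,290:365],(307,450))]))"
```

```text
t 5.45 duct xyz [ -34.5 -130.    74.3] F [1.4 0.5 0.6] M [-0.04 -0.07 -0.07] gap 0.0028861445345219486
t 5.55 duct xyz [ -34.7 -130.    74.3] F [1.2 0.3 1.4] M [-0.04 -0.11  0.05] gap -9.124422431685004e-06
```

View pics/v4.png

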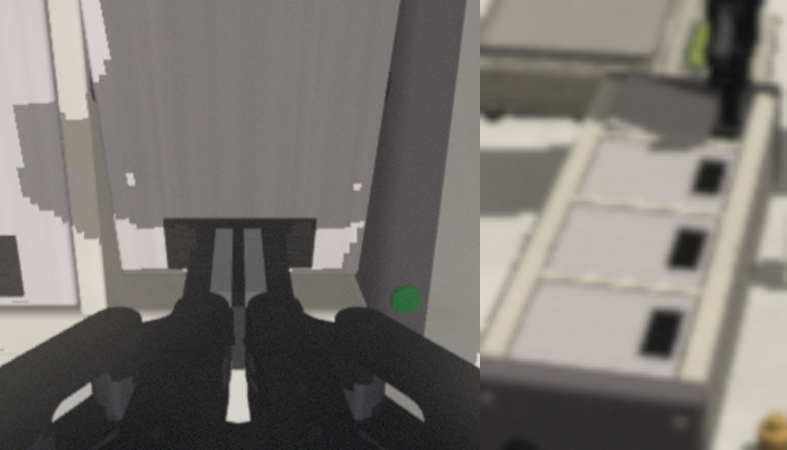

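```bash

python3 -m crank '{"moves":[0,0,0.12,0,0,0,0, 0.03,0,0.25,0,0,0,0, 0.06,0,0.38,0,0,0,0, 0.1,0,0.5,0,0,0,0, 0.1,0,0.55,0,0,0,0]}' >/dev/null
python3 -c "
from h import *
now(D);goal(D,[-12,-129,52])"
```

```text
t 6.05 duct xyz [ -30.9 -129.8   51.5] F [0.2 0.7 1.4] M [-0.05  0.02  0.03] gap 0.004628931453963639
world [523.6 -18.   52. ] shift [ 0.473 -0.021 -0.012] turn [-0.001  0.02  -0.004]
```

```bash

python3 -m crank '{"moves":[0.1,0,0,0,0,0,0, 0.2,0,0,0,0,0,0, 0.3,0,0,0,0,0,0, 0.4,0,0,0,0,0,0, 0.5,0,0,0,0,0,0]}' >/dev/null
python3 -c "
from h import *
now(D)"
python3 -m crank '{"moves":[0.05,0,0,0,0,0,0, 0.1,0,0,0,0,0,0, 0.15,0,0,0,0,0,0, 0.18,0,0,0,0,0,0, 0.18,0,0,0,0,0,0]}' >/dev/null
python3 -c "
from h import *
now(D)"
```

```text
t 6.55 duct xyz [ -11.1 -129.9   52.1] F [-3.4 -0.1  0.4] M [ 0.07  0.74 -0.04] gap 0.001125554397879681
t 7.05 duct xyz [  -3.1 -129.9   52.4] F [-2.6 -0.7 -1.5] M [ 0.03  0.7  -0.09] gap 0.003050106839986286
```

Now creep against the stop.

```bash
for i in 1; do :; done
python3 -m crank '{"moves":[0.02,0,0,0,0,0,0, 0.04,0,0,0,0,0,0, 0.06,0,0,0,0,0,0, 0.08,0,0,0,0,0,0, 0.08,0,0,0,0,0,0]}' >/dev/null
python3 -c "
from h import *
now(D)"
python3 -m crank '{"moves":[0.02,0,0,0,0,0,0, 0.03,0,0,0,0,0,0, 0.04,0,0,0,0,0,0, 0.05,0,0,0,0,0,0, 0.05,0,0,0,0,0,0]}' >/dev/null
python3 -c "
from h import *
now(D)"
```

```text
t 7.55 duct xyz [   0.2 -129.9   52.4] F [-3.4 -0.4 -1.7] M [0.04 0.8  0.01] gap 0.001462230233247096
t 8.05 duct xyz [   1.4 -129.9   52.4] F [-4.5  1.2 -0.4] M [ 0.03  1.1  -0.  ] gap 0.0021130084322501853
```

```bash
python3 -m crank '{"moves":[0.02,0,0,0,0,0,0, 0.03,0,0,0,0,0,0, 0.04,0,0,0,0,0,0, 0.05,0,0,0,0,0,0, 0.05,0,0,0,0,0,0]}' >/dev/null
python3 -c "
from h import *
now(D)"
python3 -m crank '{"moves":[0.02,0,0,0,0,0,0, 0.03,0,0,0,0,0,0, 0.04,0,0,0,0,0,0, 0.05,0,0,0,0,0,0, 0.05,0,0,0,0,0,0]}' >/dev/null
python3 -c "
from h import *
now(D)"
```

```text
t 8.55 duct xyz [   1.5 -129.9   52.3] F [-8.6  0.1  3.6] M [0.06 1.84 0.01] gap 6.221272550270463e-05
t 9.05 duct xyz [   1.6 -129.9   52.2] F [-11.7   0.7   7.5] M [ 0.11  2.61 -0.02] gap -0.0016173059397630277
```

```bash
python3 -m crank '{"moves":[0.02,0,0,0,0,0,0, 0.04,0,0,0,0,0,0, 0.06,0,0,0,0,0,0, 0.08,0,0,0,0,0,0, 0.08,0,0,0,0,0,0]}' >/dev/null
python3 -c "
from h import *
now(D)"
python3 -m crank '{"moves":[-0.2,0,0,0,0,0,0, -0.5,0,0,0,0,0,0, -0.7,0,0,0,0,0,0, -0.75,0,-0.5,0,0,0,0, -0.75,0,-1,0,0,0,0]}' >/dev/null
python3 -m crank '{"moves":[0,0,-0.8,0,0,0,0, -0.3,0,-1.6,0,0,0,0, -1,0,-2.4,0,0,0,0, -2,0,-3,0,0,0,0, -2.5,0,-3,0,0,0,0]}' >/dev/null
python3 -c "
from h import *
now(D);p=shot('side','v5a');q=shot('wrist','v5b')
W=Ro.from_euler('z',D[2],degrees=True).as_matrix()
f=lambda x,y,z:proj(p,W@[x,y,z]+[D[0],D[1],0]).round(1)
for th in(1.2,1.3,1.36):
  c,s=np.cos(th),np.sin(th); print(th,[f(18+29.5*c,y,83+29.5*s) for y in(-91,-167)])
cv2.imwrite('pics/v5.png',np.hstack([cv2.resize(cv2.imread('pics/v5b.png'),(400,250)),cv2.resize(cv2.imread('pics/v5a.png')[155:235,290:390],(400,320),interpolation=2)[:250]]))
cv2.imwrite('pics/v5c.png',cv2.resize(cv2.imread('pics/v5a.png')[155:235,290:390],(750,600),interpolation=2))"
```

```text
t 9.55 duct xyz [   1.8 -129.9   52.1] F [-18.2   0.5  14.2] M [0.14 3.77 0.01] gap -0.0004063864777006368
t 10.55 duct xyz [-119.1 -129.6  216.6] F [-0.2  0.   0.2] M [-0.03 -0.    0.06] gap -0.00022355984743125773
1.2 [array([326.7, 184.3]), array([331.8, 172.3])]
1.3 [array([327.7, 184.1]), array([332.7, 172.1])]
1.36 [array([328.3, 184. ]), array([333.3, 172. ])]
```

View pics/v5.png

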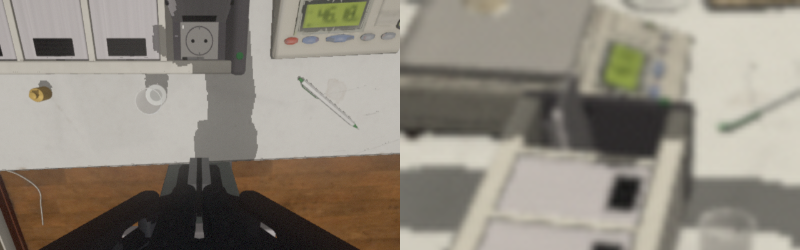

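View pics/v5c.png

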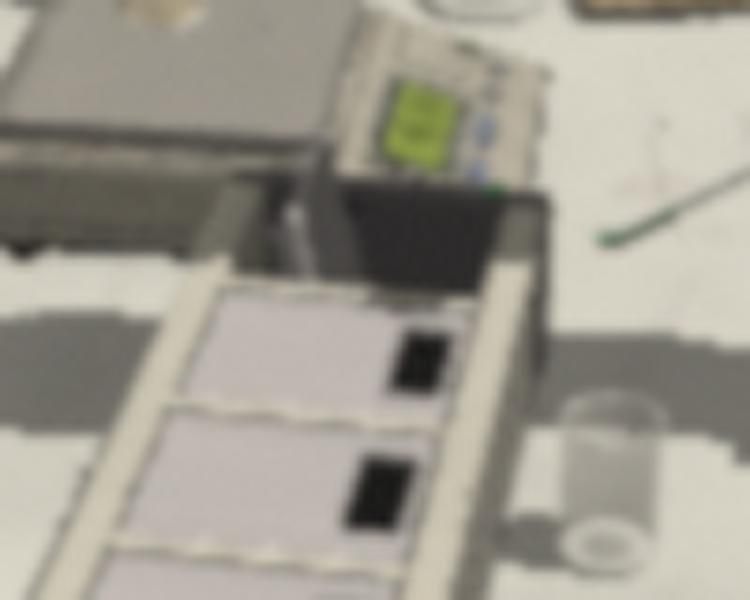

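```bash
python3 -c "
from h import *
print(r.finish_job())"
```

```text
the job is handed in; nothing more can be done
None
```

Hatch 4 was the one off its catch: it was the first I pressed and it rocked, so hatches 1–3 were never touched. I pushed it open until it met its stop (about 18 N), and after the arm drew back it was still standing open with the socket showing. I then handed the job in at about 10.7 s; no verdict came back.

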